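Press down a stick-on shelf light along its whole length

ROBOT

A 6-joint arm with a two-finger parallel gripper is mounted at the origin on the work surface. World frame = base frame: x ahead of the robot, y to its left, z up, the work surface at z = 0. Lengths are in m, angles in rad, forces in N, time in s.
With the tool pointing down it reaches from about 0.3 to 0.825 m from the base axis. Payload 5.4 kg.
Tool frame: the origin (TCP) lies between the finger pads, 19 mm behind the fingertips; this is the grasp point; z points along the fingers, y is the line along which they close (so a half turn about z gives the same grasp; the last joint's range is limited). The gripper opens to 92 mm and grips with 3 to 60 N. Pads are 20 mm wide; open, the fingers measure 128 mm over their backs; the gripper's body (75 mm by 189 mm) begins 69 mm behind the grasp point.
Start: joints at [1.077, 0.158, 1.597, -0, 1.386, -0.21], TCP at [0.161, 0.552, 0.233] pointing down, gripper open.
Joint ranges: [-2.91, 2.91], [-0.94, 2.29], [0.18, 2.7], [-1.29, 4.43], [0.17, 2.64], [-3, 3]. Speed limits (rad/s): [2.57, 2.57, 3.14, 3.14, 3.14, 3.14].

INTERFACE

Orientations are given as a unit quaternion [w, x, y, z].
In Python, from cell import r gives the robot as it stands. The module is installed in compiled form; this text tells all that it offers.
- The arm moves only by the tool send_rows, never from a script. Its argument "commands" is a list of rows, each a list of 3 entries, a list of its own where there are three numbers: the shift along the tool's x, y, z in cm, then the turn, a rotation vector about the tool's x, y, z in degrees, then the closure in counts, from 0 (fully open) to 255 (shut). In form: [[[dx, dy, dz], [ax, ay, az], fingers], ...]. A call has exactly 10 rows; each row shifts and turns the commanded pose from where the row before left it, along the tool's axes as they then stand; what a row does not reach is not made up. A row lasts 1/8 s, in which the tool goes at most 62.5 mm and 10.7 degrees, less where a joint would pass 70% of its speed; a pose out of reach is approached as far as the arm can. A call with a gripper value outside its range is refused whole. The fingers move at their own pace and stop on an object; the grip force is fixed at half the most. Time passes only in rows, so rows that do not move let the fingers close, or fill a call up. It gives the time, the measured TCP pose, the force, the opening and the grip force at its end, in the units of the state.
- r.get_obs(): the state, without advancing time (a new reading comes with each control period).
- r.capture(name): name is "side" or "top" or "wrist"; returns a dict with "pixels" (400x640x3 uint8, blue, green, red), "z_map" (400x640 float32, m along the optical axis (not along the pixel's ray), 0 where there is no reading), "intrinsics" (3x3 intrinsics, pixels), "R" (3x3) and "t" (3): a world point X has camera coordinates R X + t. Camera axes: x right, y down, z forward; pixel columns grow to the right and rows downward; lengths in m; the calibration is good to about 2 mm. A picture is of the moment at which its call begins.
- r.job_done(): hands the job in; it is judged then, once.
Trained networks look in a picture, given as the dict that the camera call returned (one of the last four; its "shot" number tells which), for a name from the list of things; names that differ only in an ending like _2 or _b are one class to them, and where a whole thing is asked for, a point or a joint stands for the part that bears it (a point fixed in the world has none). Each returns a list of dicts, best first, with "score" (0 to 1); they miss things now and then, are a little off and sometimes report something else, mostly with a low value. They report only what shows in the picture. A call takes as long as a camera call. They do not tell look-alikes from the thing itself.
- r.spot_in(picture, query): "rect" ([left, top, right, bottom] in pixels, round what is visible of it).
- r.tip_of(picture, query): "centre" ([column, row] in pixels: a listed point, or the origin of a listed thing).
The state is a dict: "clock": time; "q": joint angles; "qvel": joint speeds; "joint_torque": joint torques, N m; "ee_pos": TCP position; "tool_rot": TCP orientation; "wrist_force": force on the tool from outside, world axes, zero at the start; "torque": the same for the moment, N m; "finger_gap": opening from 0.0 (shut) to 1.0 (fully open); "gripper_force": force on a finger pad.
Only numpy, scipy, OpenCV 4.12 (cv2) and the standard library are available. Lean on these libraries where they do the work, as an engineer would, in place of code of your own. Each camera call takes 0.05 s, during which the arm holds its last target. There are 200 camera calls.

TASK

The black L-shaped stick-on light has just been laid on the little white cubby shelf. With your fingers closed, start on its orange socket end and run your fingertips along the top of it, round the corner and out to the end of the short leg, in one pass and pressing lightly all the way so that the foam tape takes hold everywhere; then take your hand away. Do not press hard, do not pull the light up, and leave the other things where they are.

Things in the scene. Friction and masses are not known exactly. Their poses are not given: they have to be found in the camera images.
- shelf: cubby shelf board lying flat on the table, too heavy to shift: white, 210 x 290 x 18 mm, x from -85 to +125 mm and y from -145 to +145 mm of its origin. Origin on the table surface under the middle of the L-shaped light; z up. The light's long leg runs along the board's own y near its -x edge, the short leg along its own x near its +y edge.
- socket_end (a point): point on the top face of the light, on its centre line, in the orange socket cap (the last 24 mm of the long leg), 9 mm in from that end. At shelf (-60, -115, 31) mm, 13 mm above the board, foam unsqueezed. Like the other two points it belongs to the shelf and does not sink with the light. Press within about 20 mm of it to start.
- corner (a point): point on the top face of the light where the centre lines of its legs cross (grey corner piece), at shelf (-60, 115, 31) mm. The light is one rigid L, black profile 18 mm wide and 9 mm high with a white cover strip, its top flat and smooth to slide over: 230 mm from socket_end to corner, 120 mm from corner to far_end.
- far_end (a point): point on the top face of the light, on its centre line, in the grey cap of the short leg, 9 mm in from that end. At shelf (60, 115, 31) mm.
- light_bar (a joint): how far the light is pressed into its 4 mm foam tape, in m: 0 at rest, growing downward. It sinks level, about 1 mm per 2.5 N, bottoms out hard at 4 mm (10 N) and springs back when let go. A light press is 1 to 3 mm; over 20 N is too hard. The place pressed is judged by the point midway between the fingers (TCP): keep them closed and the tool about upright.
- screwdriver: blue-handled screwdriver, 110 mm long, lying on the board inside the L; leave it. Origin on its underside near the middle.
- pin_tray: clear open tray of steel shelf pins, 70 x 55 x 22 mm, on the board inside the L; leave it. Origin under its centre.
- sandal_a: sage green sandal, 240 x 92 mm, strap 65 mm high, on the table to the left; leave it. Origin under its centre.
- sandal_b: the other sandal of the pair, same size; leave it. Origin under its centre.
- tape_measure: yellow tape measure, 70 x 36 mm, 62 mm high, on the table to the right; leave it. Origin under its centre.
- perfume: amber glass perfume bottle, 48 mm across, 100 mm high, on the table to the right; leave it. Origin under its centre.
- light_carton: the light's empty white and orange carton, 280 x 45 x 40 mm, lying to the right of the board; leave it. Origin under its centre.
Mind the look-alikes: they are no part of the job. What is meant by the tape_measure is not blue or pink, and is the smaller of those in its own colour.

How it is judged:
On the way, in this order (a step that is already met when the one before it is completed fails the run):
1. fingertips press lightly on the orange socket cap end (x of the grasp point in the frame of shelf between -0.09 and -0.03 m and y of the grasp point in the frame of shelf between -0.145 and -0.09 m and value of joint light_bar above 0.0005 m and contact force between the fingers and light_bar above 0.4 N), for 0.04 s.
2. still pressing lightly, further along the long leg (1 of 4) (x of the grasp point in the frame of shelf between -0.09 and -0.03 m and y of the grasp point in the frame of shelf between -0.08 and -0.055 m and value of joint light_bar above 0.0005 m and contact force between the fingers and light_bar above 0.4 N), for 0.04 s.
3. still pressing lightly, further along the long leg (2 of 4) (x of the grasp point in the frame of shelf between -0.09 and -0.03 m and y of the grasp point in the frame of shelf between -0.04 and -0.015 m and value of joint light_bar above 0.0005 m and contact force between the fingers and light_bar above 0.4 N), for 0.04 s.
4. still pressing lightly, further along the long leg (3 of 4) (x of the grasp point in the frame of shelf between -0.09 and -0.03 m and y of the grasp point in the frame of shelf between 0 and 0.025 m and value of joint light_bar above 0.0005 m and contact force between the fingers and light_bar above 0.4 N), for 0.04 s.
5. still pressing lightly, further along the long leg (4 of 4) (x of the grasp point in the frame of shelf between -0.09 and -0.03 m and y of the grasp point in the frame of shelf between 0.04 and 0.065 m and value of joint light_bar above 0.0005 m and contact force between the fingers and light_bar above 0.4 N), for 0.04 s.
6. still pressing lightly at the corner (x of the grasp point in the frame of shelf between -0.09 and -0.035 m and y of the grasp point in the frame of shelf between 0.085 and 0.145 m and value of joint light_bar above 0.0005 m and contact force between the fingers and light_bar above 0.4 N), for 0.04 s.
7. still pressing lightly, further along the short leg (1 of 2) (x of the grasp point in the frame of shelf between -0.025 and -0.003 m and y of the grasp point in the frame of shelf between 0.085 and 0.145 m and value of joint light_bar above 0.0005 m and contact force between the fingers and light_bar above 0.4 N), for 0.04 s.
8. still pressing lightly, further along the short leg (2 of 2) (x of the grasp point in the frame of shelf between 0.012 and 0.034 m and y of the grasp point in the frame of shelf between 0.085 and 0.145 m and value of joint light_bar above 0.0005 m and contact force between the fingers and light_bar above 0.4 N), for 0.04 s.
9. still pressing lightly at the far end cap (x of the grasp point in the frame of shelf between 0.045 and 0.095 m and y of the grasp point in the frame of shelf between 0.085 and 0.145 m and value of joint light_bar above 0.0005 m and contact force between the fingers and light_bar above 0.4 N), for 0.04 s.
At the end, for the whole second after the job is handed in: the whole light has been pressed in order from the socket end round the corner to the far end (at least 0.5 mm of foam squeeze in each stretch of the path), the light is back at rest within 1 mm, and every bystander is at rest within 15 mm of where it was (value of joint light_bar between -0.001 and 0.001 m and distance of each of screwdriver, pin_tray, sandal_a, sandal_b, tape_measure, perfume, light_carton from where it was at the start of the episode below 0.015 m and linear speed of each of screwdriver, pin_tray, sandal_a, sandal_b, tape_measure, perfume, light_carton below 0.02 m/s); the robot touches nothing.
It fails at once if the light is pressed harder than 20 N (contact force between any of the fingers, the arm and light_bar above 20 N).
It fails at once if the light is pulled up off the board by more than 1.5 mm (value of joint light_bar below -0.0015 m).
It fails at once if a bystander is moved by more than 15 mm (distance of any of screwdriver, pin_tray, sandal_a, sandal_b, tape_measure, perfume, light_carton from where it was at the start of the episode above 0.015 m).
It also fails if it takes over 48 s, if anything falls off the work surface, if the arm or the gripper's body presses on something with over 40 N, if the wrist force passes 120 N, or if a joint passes its speed limit or range.

## Working session

There is one attempt and no reset: what is moved stays moved. The work goes in short steps, Python scripts to look and compute and a tool call to move; the robot and the scene stay as the last step left them, time stands still between calls to the robot, and variables do not carry over. Pictures are saved under pics/ and viewed, at most 10 in all, crops included, and the job is handed in when it is done.

Besides the shell and the picture viewer there is one more tool, called after "Request:" by a JSON object that holds its "op" and its "data", one argument or row to a line. send_rows: Moves the arm, as the interface text tells. Its arguments: {"type":"object","properties":{"commands":{"type":"array"}},"required":["commands"]}

```bash
mkdir -p pics
cat > h.py <<'E'
import numpy as np, cv2
from cell import r
def world(p,u,v,z=None):
    K=p["intrinsics"];R=np.array(p["R"]);t=np.array(p["t"])
    ray=np.linalg.inv(K)@np.array([u,v,1.0])
    if z is None:
        d=p["z_map"][int(round(v)),int(round(u))]; return R.T@(ray*d-t)
    c=-R.T@t; w=R.T@ray; return c+w*(z-c[2])/w[2]
E
python3 - <<'E'
from h import *
o=r.get_obs(); print(o["clock"],o["ee_pos"],o["tool_rot"],o["wrist_force"],o["finger_gap"])
for n in ["top","side"]:
    p=r.capture(n); cv2.imwrite(f"pics/{n}0.png",p["pixels"])
    for q in ["socket_end","corner","far_end","shelf"]:
        for d in r.tip_of(p,q)[:2]:
            u,v=d["centre"]; print(n,q,round(d["score"],2),[round(u),round(v)],world(p,u,v).round(4),world(p,u,v,0.031).round(4))
E
```

```text
0.0 [0.160735   0.55144592 0.23231092] [-3.23696024e-04  1.41404389e-01  9.89951446e-01 -9.09966068e-04] [-0.98497435  0.50406889  0.45228549] 1.0021985274325247
top socket_end 0.97 [325, 219] [ 0.4659 -0.0241  0.0284] [ 0.4658 -0.024   0.031 ]
top corner 0.89 [260, 205] [0.5137 0.2024 0.03  ] [0.5137 0.2023 0.031 ]
top far_end 0.86 [273, 170] [0.6379 0.1611 0.0159] [0.6358 0.1597 0.031 ]
top far_end 0.7 [172, 247] [0.3684 0.509  0.0193] [0.3688 0.5052 0.031 ]
top shelf 0.68 [300, 198] [0.5409 0.0653 0.0188] [0.5399 0.0649 0.031 ]
side socket_end 0.88 [348, 198] [ 0.4709 -0.0304  0.0336] [ 0.4711 -0.0327  0.031 ]
side socket_end 0.32 [344, 121] [ 0.521  -0.4153  0.0285] [ 0.5208 -0.4122  0.031 ]
side corner 0.74 [323, 255] [0.5195 0.19   0.0296] [0.5194 0.1909 0.031 ]
side far_end 0.89 [288, 243] [0.6283 0.1588 0.0219] [0.6265 0.1648 0.031 ]
side far_end 0.55 [314, 225] [0.5614 0.0889 0.0287] [0.5611 0.0905 0.031 ]
side shelf 0.83 [317, 226] [0.5528 0.0821 0.0202] [0.5514 0.09   0.031 ]
```

Run:
```python
import cv2
for n,(a,b,c,d) in {"top":(100,60,420,300),"side":(200,80,440,300)}.items():
    i=cv2.imread(f"pics/{n}0.png")[b:d,a:c]; cv2.imwrite(f"pics/{n}0c.png",cv2.resize(i,None,fx=2.5,fy=2.5,interpolation=cv2.INTER_CUBIC))
```

```text
(no output)
```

View pics/top0c.png

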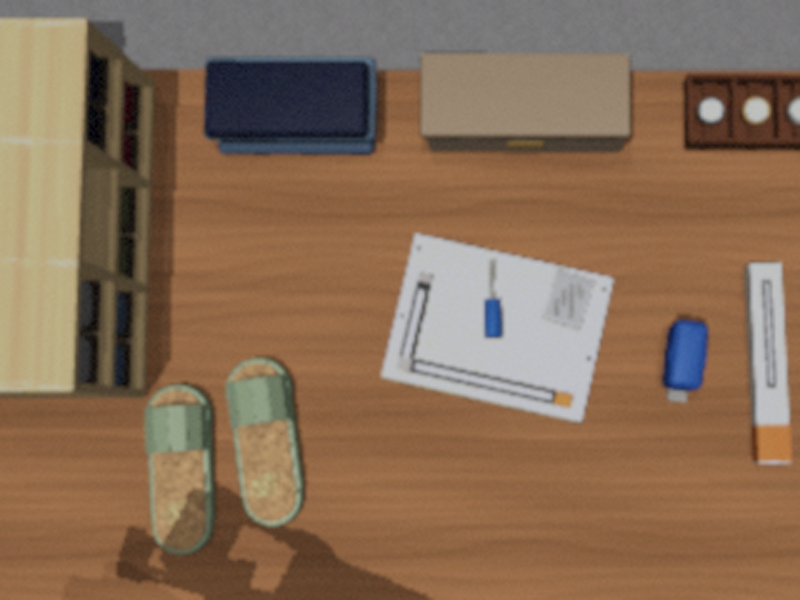

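View pics/side0.png

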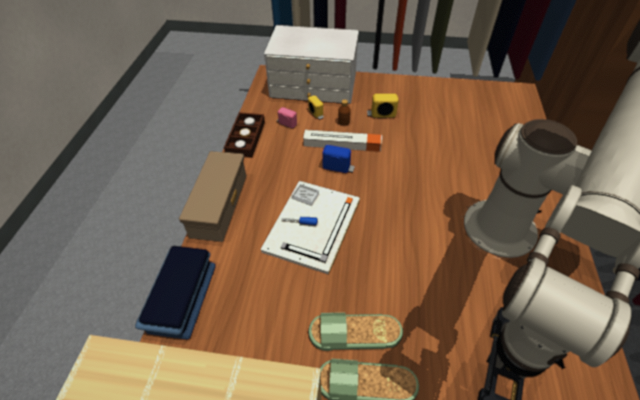

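The top view shows the board in the middle. The light's orange socket is at (325,219), the grey corner at (262,205) and the short-leg end at about (270,173). The screwdriver is at (297,185) and the pin tray at (327,180).

In the side view the yellow tape measures are at (315,105) and (385,105), far from the work. The pink and blue ones are look-alikes.

Candidates for the socket are the orange cap on the board at (325,219) and the carton's orange end at (409,237). I choose the one on the board. I'll approach it now and check with a wrist close-up.

Request:
{"op": "send_rows", "data": {
  "commands": [
    [[0,0,0],[0,0,-4.3],255],
    [[-3.4,-4.1,0],[0,0,0],255],
    [[-3.4,-4.1,0],[0,0,0],255],
    [[-3.4,-4.1,0],[0,0,0],255],
    [[-3.4,-4.1,0],[0,0,0],255],
    [[-3.4,-4.1,0],[0,0,0],255],
    [[-3.4,-4.1,0],[0,0,0],255],
    [[-3.4,-4.1,0],[0,0,0],255],
    [[-3.4,-4.1,0],[0,0,0],255],
    [[-3.4,-4.1,0],[0,0,0],255]
  ]
}}

```text
clock: 1.75
ee_pos: [0.3846, 0.1259, 0.2337]
tool_rot: [0.001, 0.104, 0.995, 0.0]
wrist_force: [1.0, 0.6, -0.0]
finger_gap: 0.005
gripper_force: 0.0
```

Request:
{"op": "send_rows", "data": {
  "commands": [
    [[-2.8,0,0],[0,0,0],255],
    [[-2.8,0,0],[0,0,0],255],
    [[-2.8,0,0],[0,0,0],255],
    [[-2.8,0,0],[0,0,0],255],
    [[0,0,0],[0,0,0],255],
    [[0,0,0],[0,0,0],255],
    [[0,0,0],[0,0,0],255],
    [[0,0,0],[0,0,0],255],
    [[0,0,0],[0,0,0],255],
    [[0,0,0],[0,0,0],255]
  ]
}}

```text
clock: 3.0
ee_pos: [0.4934, 0.1044, 0.2334]
tool_rot: [0.0, 0.104, 0.995, -0.0]
wrist_force: [-0.2, -0.2, 0.0]
finger_gap: 0.009
gripper_force: 0.0
```

Run:
```python
from h import *
from scipy.spatial.transform import Rotation as Ro
o=r.get_obs(); q=o["tool_rot"]; print(o["clock"],o["ee_pos"],o["wrist_force"],o["finger_gap"]); print(Ro.from_quat(q,scalar_first=True).as_matrix().round(3))
p=r.capture("wrist"); cv2.imwrite("pics/w1.png",p["pixels"]); print((-np.array(p["R"]).T@p["t"]).round(3))
np.savez("w1.npz",**{k:p[k] for k in ("pixels","z_map","intrinsics","R","t")})
for q in ["socket_end","corner","far_end"]:
    for d in r.tip_of(p,q)[:2]:
        u,v=d["centre"]; print(q,round(d["score"],2),[round(u),round(v)],world(p,u,v).round(4),world(p,u,v,0.031).round(4))
```

```text
3.0 [0.49337855 0.10442007 0.23336353] [-0.16841763 -0.17859672  0.01842243] 0.009023288817549454
[[-0.978  0.207  0.   ]
 [ 0.207  0.978 -0.   ]
 [-0.     0.    -1.   ]]
[0.42  0.121 0.385]
corner 0.9 [406, 175] [0.5102 0.1963 0.0316] [0.5103 0.1965 0.031 ]
far_end 0.75 [310, 219] [0.5441 0.0755 0.0195] [0.5402 0.077  0.031 ]
```

View pics/w1.png

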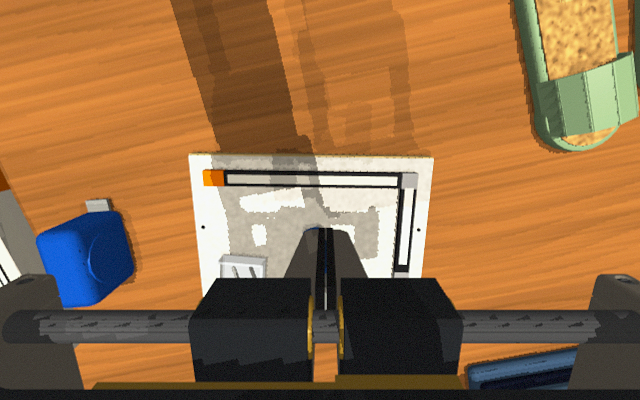

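The wrist view shows the orange cap at about (213,178), the grey corner at about (409,180), and the short leg running down to about (401,275). The tool is nearly parallel to the light. I'll refine the pose from this picture.

Run:
```python
import numpy as np, cv2
from h import world
p=dict(np.load("w1.npz")); im=p["pixels"]; hsv=cv2.cvtColor(im,cv2.COLOR_BGR2HSV)
m=((hsv[...,0]<18)&(hsv[...,1]>200)&(hsv[...,2]>150)).astype(np.uint8); m[:160]=0;m[195:]=0;m[:,:195]=0;m[:,240:]=0
v,u=np.nonzero(m); print("orange",u.min(),u.max(),v.min(),v.max()); 
O=world(p,u.mean(),v.mean(),0.031)
# black profile of long leg: dark pixels by column, outline centre
g=im.max(2); cols=np.arange(240,390,5); L=[]
for c in cols:
    k=np.nonzero(g[160:200,c]<70)[0]+160
    if len(k): L.append([c,(k.min()+k.max())/2,k.max()-k.min()+1])
L=np.array(L); W=np.array([world(p,a,b,0.030)[:2] for a,b,_ in L]); print(L[::6])
vx,vy,x0,y0=cv2.fitLine(W.astype(np.float32),cv2.DIST_HUBER,0,1e-5,1e-5).ravel()
if vy<0: vx,vy=-vx,-vy
d=np.array([vx,vy]); c0=np.array([x0,y0])
rows=np.arange(195,265,5); S=[]
for b in rows:
    k=np.nonzero(g[b,385:425]<70)[0]+385
    if len(k): S.append(world(p,(k.min()+k.max())/2,b,0.030)[:2])
S=np.array(S); n=np.array([d[1],-d[0]])
S0=np.median((S-c0)@d); cor=c0+d*S0; so=c0+d*((O[:2]-c0)@d-0.003)
print("yaw",np.degrees(np.arctan2(-d[0],d[1])),"corner",cor,"socket",so,"len",np.linalg.norm(cor-so),"far",cor+.12*n)
zb=[world(p,a,b)[2] for a,b in((300,180),(213,178),(408,180),(400,230))]; print(np.round(zb,4))
```

```text
orange 203 223 170 185
[[240.  177.5  16. ]
 [270.  178.   15. ]
 [300.  178.5  16. ]
 [330.  179.   15. ]
 [360.  179.5  16. ]]
yaw -12.799232 corner [0.51717668 0.19872017] socket [ 0.46699362 -0.02217507] len 0.2265238254377113 far [0.63419495 0.17213591]
[0.0324 0.032  0.0309 0.0308]
```

Request:
{"op": "send_rows", "data": {
  "commands": [
    [[0,-2.2,2],[0,0,0],255],
    [[0,-2.2,2],[0,0,0],255],
    [[0,-2.2,2],[0,0,0],255],
    [[0,-2.2,2],[0,0,0],255],
    [[0,-2.2,2],[0,0,0],255],
    [[0,-2.2,2],[0,0,0],255],
    [[0,0,2],[0,0,0],255],
    [[0,0,2],[0,0,0],255],
    [[0,0,1.0],[0,0,0],255],
    [[0,0,0],[0,0,0],255]
  ]
}}

```text
clock: 4.45
ee_pos: [0.4657, -0.0246, 0.0629]
tool_rot: [-0.001, 0.104, 0.995, 0.0]
wrist_force: [-0.0, -0.5, 0.6]
finger_gap: 0.007
gripper_force: 0.0
```

Run:
```python
from h import *
o=r.get_obs(); print(o["clock"],o["ee_pos"],o["wrist_force"],o["tool_rot"])
p=r.capture("wrist"); cv2.imwrite("pics/w2.png",p["pixels"])
```

```text
4.45 [ 0.46571425 -0.02459885  0.06287927] [-0.03670064 -0.48610092  0.62408769] [-6.41656247e-04  1.04139262e-01  9.94562509e-01  1.35306520e-04]
```

View pics/w2.png

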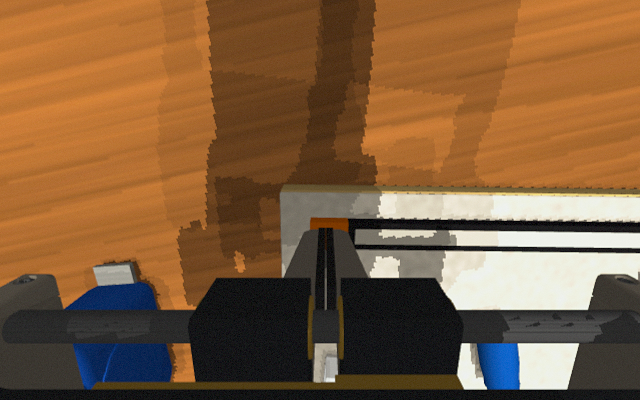

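The closed fingertips are over the orange cap at (328,224). Descending to just above contact.

Request:
{"op": "send_rows", "data": {
  "commands": [
    [[0,0,0.4],[0,0,0],255],
    [[0,0,0.4],[0,0,0],255],
    [[0,0,0.2],[0,0,0],255],
    [[0,0,0.1],[0,0,0],255],
    [[0,0,0.1],[0,0,0],255],
    [[0,0,0],[0,0,0],255],
    [[0,0,0],[0,0,0],255],
    [[0,0,0],[0,0,0],255],
    [[0,0,0],[0,0,0],255],
    [[0,0,0],[0,0,0],255]
  ]
}}

```text
clock: 5.75
ee_pos: [0.4661, -0.0248, 0.0513]
tool_rot: [0.0, 0.104, 0.995, 0.0]
wrist_force: [0.4, -0.0, -0.2]
finger_gap: 0.003
gripper_force: 0.0
```

Request:
{"op": "send_rows", "data": {
  "commands": [
    [[0,0,0.1],[0,0,0],255],
    [[0,0,0],[0,0,0],255],
    [[0,0,0.1],[0,0,0],255],
    [[0,0,0],[0,0,0],255],
    [[0,0,0.05],[0,0,0],255],
    [[0,0,0.05],[0,0,0],255],
    [[0,0,0],[0,0,0],255],
    [[0,0,0],[0,0,0],255],
    [[0,0,0],[0,0,0],255],
    [[0,0,0],[0,0,0],255]
  ]
}}

```text
clock: 7.0
ee_pos: [0.4661, -0.0248, 0.0483]
tool_rot: [0.0, 0.104, 0.995, -0.0]
wrist_force: [-2.2, -0.5, 5.0]
finger_gap: 0.005
gripper_force: 2.1
```

About 5 N, so roughly 2 mm of squeeze. Now sliding along the long leg.

Request:
{"op": "send_rows", "data": {
  "commands": [
    [[0,0.4,0],[0,0,0],255],
    [[0,0.6,0],[0,0,0],255],
    [[-0.02,0.8,0],[0,0,0],255],
    [[-0.02,0.8,0],[0,0,0],255],
    [[-0.02,0.8,0],[0,0,0],255],
    [[-0.02,0.8,0],[0,0,0],255],
    [[-0.02,0.8,0],[0,0,0],255],
    [[-0.02,0.8,0],[0,0,0],255],
    [[-0.02,0.8,0],[0,0,0],255],
    [[-0.02,0.8,0],[0,0,0],255]
  ]
}}

```text
clock: 8.25
ee_pos: [0.4831, 0.0478, 0.0483]
tool_rot: [-0.0, 0.104, 0.995, -0.0]
wrist_force: [-0.4, -3.2, 4.2]
finger_gap: 0.001
gripper_force: 2.2
```

Request:
{"op": "send_rows", "data": {
  "commands": [
    [[-0.02,0.8,0],[0,0,0],255],
    [[-0.02,0.8,0],[0,0,0],255],
    [[-0.02,0.8,0],[0,0,0],255],
    [[-0.02,0.8,0],[0,0,0],255],
    [[-0.02,0.8,0],[0,0,0],255],
    [[-0.02,0.8,0],[0,0,0],255],
    [[-0.02,0.8,0],[0,0,0],255],
    [[-0.02,0.8,0],[0,0,0],255],
    [[-0.02,0.8,0],[0,0,0],255],
    [[-0.02,0.8,0],[0,0,0],255]
  ]
}}

```text
clock: 9.5
ee_pos: [0.5016, 0.1257, 0.0483]
tool_rot: [-0.0, 0.104, 0.995, -0.0]
wrist_force: [-1.0, -3.3, 4.6]
finger_gap: 0.005
gripper_force: 2.2
```

Request:
{"op": "send_rows", "data": {
  "commands": [
    [[0,0.8,0],[0,0,0],255],
    [[0,0.8,0],[0,0,0],255],
    [[0,0.8,0],[0,0,0],255],
    [[0,0.8,0],[0,0,0],255],
    [[0,0.8,0],[0,0,0],255],
    [[0,0.8,0],[0,0,0],255],
    [[0,0.8,0],[0,0,0],255],
    [[0,0.8,0],[0,0,0],255],
    [[0,0.6,0],[0,0,0],255],
    [[0,0.4,0],[0,0,0],255]
  ]
}}

```text
clock: 10.75
ee_pos: [0.5169, 0.1979, 0.0483]
tool_rot: [-0.0, 0.104, 0.995, -0.0]
wrist_force: [-0.8, -3.1, 4.9]
finger_gap: 0.003
gripper_force: 2.2
```

Request:
{"op": "send_rows", "data": {
  "commands": [
    [[-0.4,0,0],[0,0,0],255],
    [[-0.7,0,0],[0,0,0],255],
    [[-0.8,-0.01,0],[0,0,0],255],
    [[-0.8,-0.01,0],[0,0,0],255],
    [[-0.8,-0.01,0],[0,0,0],255],
    [[-0.8,-0.01,0],[0,0,0],255],
    [[-0.8,-0.01,0],[0,0,0],255],
    [[-0.8,-0.01,0],[0,0,0],255],
    [[-0.8,-0.01,0],[0,0,0],255],
    [[-0.8,-0.01,0],[0,0,0],255]
  ]
}}

```text
clock: 12.0
ee_pos: [0.5891, 0.182, 0.0479]
tool_rot: [-0.002, 0.104, 0.995, 0.001]
wrist_force: [-5.1, 0.6, 4.4]
finger_gap: 0.002
gripper_force: 2.8
```

Request:
{"op": "send_rows", "data": {
  "commands": [
    [[-0.8,-0.01,0],[0,0,0],255],
    [[-0.8,-0.01,0],[0,0,0],255],
    [[-0.8,-0.01,0],[0,0,0],255],
    [[-0.8,-0.01,0],[0,0,0],255],
    [[-0.7,0,0],[0,0,0],255],
    [[-0.4,0,0],[0,0,0],255],
    [[0,0,0],[0,0,0],255],
    [[0,0,0],[0,0,0],255],
    [[0,0,0],[0,0,0],255],
    [[0,0,0],[0,0,0],255]
  ]
}}

```text
clock: 13.25
ee_pos: [0.6317, 0.1725, 0.0482]
tool_rot: [-0.0, 0.104, 0.995, 0.0]
wrist_force: [-2.9, 1.4, 4.3]
finger_gap: 0.006
gripper_force: 2.4
```

Far end reached, still pressing at about 4.3 N. Lifting straight off.

Request:
{"op": "send_rows", "data": {
  "commands": [
    [[0,0,-0.3],[0,0,0],255],
    [[0,0,-0.5],[0,0,0],255],
    [[0,0,-1],[0,0,0],255],
    [[0,0,-2],[0,0,0],255],
    [[0,0,-3],[0,0,0],255],
    [[0,0,-3],[0,0,0],255],
    [[0,0,-2],[0,0,0],255],
    [[0,0,0],[0,0,0],255],
    [[0,0,0],[0,0,0],255],
    [[0,0,0],[0,0,0],255]
  ]
}}

```text
clock: 14.5
ee_pos: [0.6311, 0.1718, 0.1646]
tool_rot: [-0.001, 0.104, 0.995, -0.0]
wrist_force: [0.3, -0.8, -0.5]
finger_gap: 0.003
gripper_force: 0.0
```

Run:
```python
from h import *
p=r.capture("top"); cv2.imwrite("pics/top2.png",cv2.resize(p["pixels"][60:300,100:420],None,fx=2.5,fy=2.5))
```

```text
(no output)
```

View pics/top2.png

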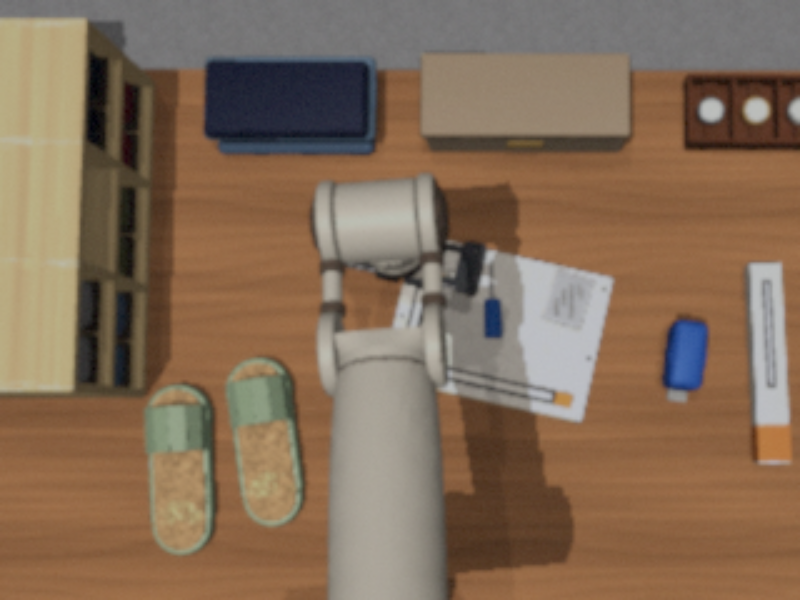

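The hand is clear above the board. The screwdriver, tray, sandals and carton are where they were, at the same pixels as before.

```bash
python3 -c "
from h import *
print(r.job_done())"
```

```text
the job is handed in; nothing more can be done
None
```

I ran the closed fingertips along the light in one pass, from the orange socket end round the corner to the far end. The wrist force read 4–5 N upward throughout; I then lifted the hand clear and handed the job in, and the other things I could see in the last picture hadn't moved (no verdict came back).

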